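# Park the red-banded microscope tubes in the V-groove rest

### The job

Lay the two red-banded microscope tubes in the white V-groove rest, one in each groove and about centred, so that each is cradled by both notched plates and cannot roll. Set them down gently rather than dropping them, and leave the blue-banded tube where it lies.

Things in the scene. Friction and masses are not known exactly. Their poses are not given: they have to be found in the camera images.
- red_tube_1_center (a point): Microscope tube lying loose on the table: light-grey metal cylinder 30 mm in diameter, 130 mm long, with two red bands, one near each end, a black eyecup at one end and a dark nose (8 mm long, 24 mm diameter) at the other. About 140 g; it can roll. This point is its centre, on its axis, 15 mm above the table; x runs along the tube to the nose. Either red tube may go in either groove.
- red_tube_2_center (a point): Microscope tube lying loose on the table: light-grey metal cylinder 30 mm in diameter, 130 mm long, with two red bands, one near each end, a black eyecup at one end and a dark nose (8 mm long, 24 mm diameter) at the other. About 140 g; it can roll. This point is its centre, on its axis, 15 mm above the table; x runs along the tube to the nose. Alike to the other red tube.
- blue_tube_center (a point): Microscope tube lying loose on the table: light-grey metal cylinder 30 mm in diameter, 130 mm long, with two blue bands, one near each end, a black eyecup at one end and a dark nose (8 mm long, 24 mm diameter) at the other. About 140 g; it can roll. This point is its centre, on its axis, 15 mm above the table; x runs along the tube to the nose. A bystander: leave it where it is.
- rest: Fixed tube rest: grey base 104 x 180 x 8 mm with two white upright plates (10 mm thick, 54 mm high) across its x axis at x = -40 and +40 mm. Each has V notches at y = -55 and +55 mm, 39 mm wide, 28 mm deep. A tube lies along x across both plates; seated, its axis is at z = 52 mm, with free room under it between the plates. Origin: centre of the underside, on the table, z up.
There are look-alikes about, which are no part of the job. What is shaped like the part that bears red_tube_1_center but orange is not meant. Leave any yellow look-alike of the part that bears red_tube_2_center alone.

How it is judged:
By the outcome, as a careful person would: the job done as asked, in the order asked, and still so for the second after the job is handed in, with the robot touching nothing.
It also fails if it takes over 64 s, if anything falls off the work surface, if the arm or the gripper's body presses on something with over 40 N, if the wrist force passes 120 N, or if a joint passes its speed limit or range.

### The arm

A 6-joint arm with a two-finger parallel gripper is mounted at the origin on the work surface. World frame = base frame: x ahead of the robot, y to its left, z up, the work surface at z = 0. Lengths are in mm, angles in rad, forces in N, time in s.
With the tool pointing down it reaches from about 300 to 775 mm from the base axis. Payload 14.6 kg.
Tool frame: the origin (TCP) lies on the centre line of the jaws, within the pads' length; the fingertips stand 19 mm ahead of it and the grasp point (between the pads) is the TCP (bot.tip_reach is the distance from the TCP to the fingertips, in mm); y points along the fingers, x is the direction in which the jaws open and shut, and the axes are right-handed (so a half turn about y gives the same grasp; the last joint's range is limited). The gripper opens to 85 mm and grips with 20 to 120 N. Pads are 22 mm wide; open, the fingers measure 114 mm over their backs; the gripper's body (76 mm by 85 mm) begins 54 mm behind the grasp point. The pads swing forward as they close: fully open they stand 13 mm farther back than shut.
Start: joints at [-1.207, 0.3, 1.521, -0, 1.321, -0.067], TCP at [229.671, -499.741, 250.281] pointing down, gripper open.
Joint ranges: [-3.03, 3.03], [-0.79, 2.21], [0.23, 2.52], [-1.04, 4.18], [0, 3.07], [-2.55, 2.55]. Speed limits (rad/s): [2.22, 2.22, 2.57, 3.14, 3.14, 3.14].

### API

Orientations are given as a unit quaternion [w, x, y, z].
In Python, from rig import bot gives the robot as it stands. Calls block until the motion is done:
- bot.move_to(position, orientation): joint-space move of the TCP to a pose.
- bot.servo_line(position, attitude=None, speed=150, until_force=None): straight line of the TCP; attitude=None keeps the orientation; speed is the mean speed in mm/s. With until_force (N) it stops when the force on the tool has changed by that much, and returns True; else False.
- bot.move_joints(angles): joint-space move.
- bot.move_gripper(opening, grip_force=None): finger opening in mm; grip_force is the grip in N (None keeps the last); returns when the fingers have stopped.
- bot.dwell(seconds).
- bot.ik(position, orientation): joint angles nearest the present ones, or None.
- bot.read_state(): the state.
- bot.read_camera(name): name is "side" or "top"; returns a dict with "image" (384x512x3 uint8, blue, green, red), "depth" (384x512 float32, mm along the optical axis (not along the pixel's ray), 0 where there is no reading), "fovy" (degrees; the focal length in pixels is half the picture's height over the tangent of half this angle, whatever the lens; pixels are square), "cx", "cy" (the principal point, pixels), "eye" and "attitude" of the camera in the world. Camera axes: x right, y down, z forward; pixel columns grow to the right and rows downward; lengths in mm; the calibration is good to about 2 mm. A picture is of the moment at which its call begins.
A pose or a line that the arm cannot do raises bot.MotionError and nothing moves.
- bot.finish_job(): hands the job in, once; it reports no verdict.
The state is a dict: "clock": time; "joint_positions": joint angles; "qvel": joint speeds; "effort": joint torques, N m; "ee_pos": TCP position; "tool_rot": TCP orientation; "ft_force": force on the tool from outside, world axes, zero at the start; "moment": the same for the moment, N m; "grip_width": finger opening in mm.
Only numpy, scipy, OpenCV 4.12 (cv2) and the standard library are available. Lean on these libraries where they do the work, as an engineer would, in place of code of your own. Each camera call takes 0.05 s, during which the arm holds its last target.

## Working session

There is one attempt and no reset: what is moved stays moved. The work goes in short steps, each a Python script; the robot and the scene stay as the last script left them, time stands still between calls to the robot, and variables do not carry over. Pictures are saved under pics/ and viewed, and the job is handed in when it is done.

```bash
ls; mkdir -p pics; python3 - <<'E'
from rig import bot
import cv2,pickle
for n in ("top","side"):
    c=bot.read_camera(n); pickle.dump(c,open(f"pics/{n}0.pkl","wb"))
    cv2.imwrite(f"pics/{n}0.png",cv2.resize(c["image"],(768,576)))
    print(n,c["fovy"],c["cx"],c["cy"],c["eye"],c["attitude"],[k for k in c], c["image"].shape)
s=bot.read_state();print(s["clock"],s["ee_pos"],s["tool_rot"],s["grip_width"],bot.tip_reach)
E
```

```text
pics
top 50.75684084190247 257.2739222599869 189.8562892238975 [ 412.92103451   37.1853222  1085.42271265] [ 0.04358173 -0.69549423  0.71670387 -0.02690685] ['image', 'depth', 'fovy', 'cx', 'cy', 'eye', 'attitude'] (384, 512, 3)
side 42.95217495991312 252.34202680464816 191.1123907123587 [355.26434866 742.39221457 808.68898477] [ 0.03597343 -0.08808878  0.92759427 -0.36126881] ['image', 'depth', 'fovy', 'cx', 'cy', 'eye', 'attitude'] (384, 512, 3)
0.1 [ 229.59067003 -499.57220107  249.76830378] [ 0.59552605 -0.59509836  0.38188407 -0.38127579] 85.27426583654041 19.0
```

View pics/top0.png

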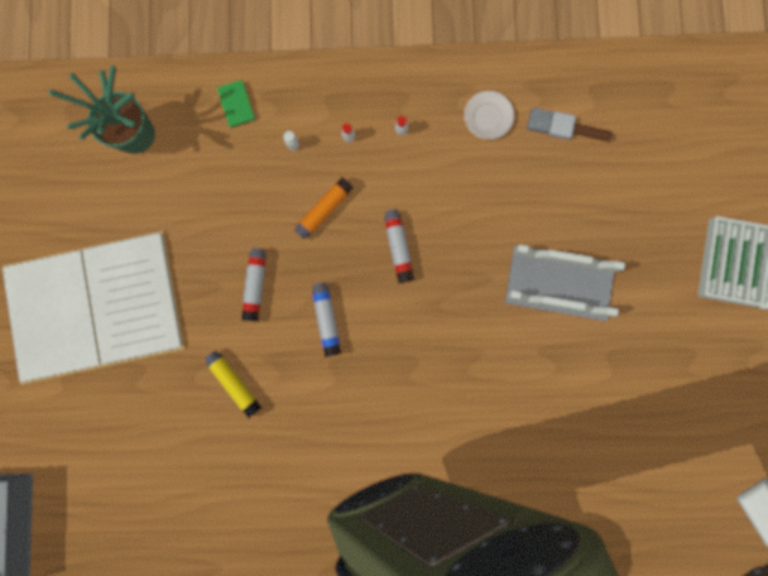

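View pics/side0.png

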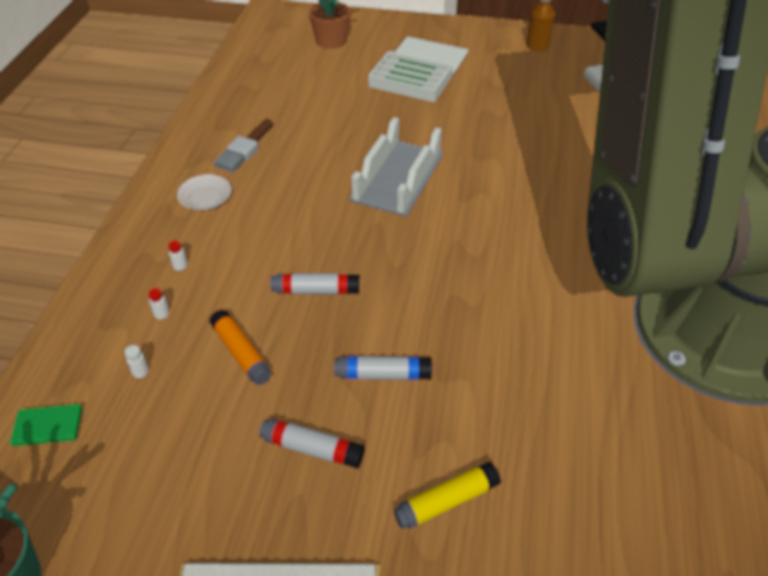

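The top view shows two red-banded candidates, at (254,285) and (398,246) in the enlarged picture. The look-alikes are orange at (323,208) and yellow at (233,384), and the blue tube is at (327,320). The rest is at (562,283). Next I'll take an enlarged crop and make the measurements.

```bash
cat > h.py <<'E'
import numpy as np,cv2,pickle
from scipy.spatial.transform import Rotation as R
def rot(q): return R.from_quat([q[1],q[2],q[3],q[0]]).as_matrix()
def foc(c): return c["image"].shape[0]/2/np.tan(np.radians(c["fovy"])/2)
def rays(c,uv):
    uv=np.atleast_2d(uv).astype(float);f=foc(c)
    d=np.c_[(uv[:,0]-c["cx"])/f,(uv[:,1]-c["cy"])/f,np.ones(len(uv))]
    return d@rot(c["attitude"]).T
def plane(c,uv,z):
    d=rays(c,uv);e=np.array(c["eye"]);return e+d*((z-e[2])/d[:,2])[:,None]
def cloud(c):
    h,w=c["depth"].shape;v,u=np.mgrid[:h,:w]
    d=rays(c,np.c_[u.ravel(),v.ravel()])
    P=np.array(c["eye"])+d*c["depth"].reshape(-1,1)
    P[c["depth"].ravel()<=0]=np.nan
    return P.reshape(h,w,3)
def proj(c,P):
    p=(np.atleast_2d(P)-c["eye"])@rot(c["attitude"]);f=foc(c)
    return np.c_[c["cx"]+f*p[:,0]/p[:,2],c["cy"]+f*p[:,1]/p[:,2]]
def redmask(im):
    h=cv2.cvtColor(im,cv2.COLOR_BGR2HSV);H,S,V=cv2.split(h)
    return (((H<6)|(H>172))&(S>150)&(V>90)).astype(np.uint8)
def bluemask(im):
    h=cv2.cvtColor(im,cv2.COLOR_BGR2HSV);H,S,V=cv2.split(h)
    return ((H>100)&(H<130)&(S>120)&(V>70)).astype(np.uint8)
def fgmask(im):
    h=cv2.cvtColor(im,cv2.COLOR_BGR2HSV);H,S,V=cv2.split(h)
    return ((S<95)|(V<55)|(redmask(im)>0)|(bluemask(im)>0)).astype(np.uint8)
def quat_down(ox):  # ox: opening direction (world, horizontal)
    x=np.array([ox[0],ox[1],0.]);x/=np.linalg.norm(x);y=np.array([0,0,-1.]);z=np.cross(x,y)
    q=R.from_matrix(np.c_[x,y,z]).as_quat();return [q[3],q[0],q[1],q[2]]
def tubes(c,z=15):
    im=c["image"];m=fgmask(im);n,l,st,ce=cv2.connectedComponentsWithStats(m)
    out=[]
    for i in range(1,n):
        if not 300<st[i,4]<3000: continue
        mi=(l==i);r=(redmask(im)>0)&mi;b=(bluemask(im)>0)&mi
        if max(r.sum(),b.sum())<40: continue
        cnt=cv2.findContours(mi.astype(np.uint8),cv2.RETR_EXTERNAL,cv2.CHAIN_APPROX_NONE)[0]
        cnt=max(cnt,key=len)
        rc=cv2.minAreaRect(cnt);L,W=max(rc[1]),min(rc[1])
        v,u=np.nonzero(mi);P=plane(c,np.c_[u,v],z)
        band=r if r.sum()>b.sum() else b
        bn,bl,bs,bc=cv2.connectedComponentsWithStats(band.astype(np.uint8))
        idx=np.argsort(-bs[1:,4])[:2]+1
        B=plane(c,bc[idx],z)
        out.append(dict(col="red" if r.sum()>b.sum() else "blue",rect=rc,cen=plane(c,[rc[0]],z)[0],bands=B,mid=B.mean(0),px=rc[0],uvb=bc[idx],
          ang=np.degrees(np.arctan2(*(B[1]-B[0])[[1,0]])), sep=np.linalg.norm(B[1]-B[0])))
    return out
E
python3 - <<'E'
from h import *
np.set_printoptions(precision=1,suppress=True)
for n in ("top","side"):
    c=pickle.load(open(f"pics/{n}0.pkl","rb"))
    for t in tubes(c): print(n,t["col"],"px",np.array(t["px"]),"rect",np.array(t["rect"][1]),"cen",t["cen"],"mid",t["mid"],"ang",t["ang"],"sep",t["sep"])
    P=cloud(c);print("valid",np.mean(c["depth"]>0))
    if n=="top":
        for r0,u0 in ((260,250),(200,300),(100,200),(100,420)): print(P[r0,u0])
    m=fgmask(c["image"])*255
    cv2.imwrite(f"pics/m_{n}.png",m)
c=pickle.load(open("pics/top0.pkl","rb"))
a=cv2.resize(c["image"][110:250,130:300],None,fx=4.5,fy=4,interpolation=cv2.INTER_CUBIC)
cv2.imwrite("pics/crop0.png",cv2.resize(c["image"][110:250,130:300],(728,600),interpolation=cv2.INTER_CUBIC))
z=cv2.resize(c["image"][150:225,325:430],(798,570),interpolation=cv2.INTER_CUBIC);cv2.imwrite("pics/crop_rest.png",z)
E
```

```text
top red px [265.2 163. ] rect [47.9 12.5] cen [592.   37.7  15. ] mid [591.8  37.2  15. ] ang 9.760385280050196 sep 84.11609725723208
top red px [169.  186.2] rect [12.6 42.6] cen [537.5 296.7  15. ] mid [529.4 297.2  15. ] ang -6.886065207473246 sep 84.2896954166759
top blue px [216.6 211.9] rect [48.3 12.9] cen [465.1 170.4  15. ] mid [463.6 169.9  15. ] ang 10.231328323954326 sep 84.21099790468534
valid 0.9961802164713541
[335.9  85.8   2.4]
[491.2 -52.7  -2.5]
[776.9 212.6  -0.8]
[ 754.1 -389.5    0.8]Traceback (most recent call last):
  File "<stdin>", line 5, in <module>
  File "h.py", line 48, in tubes
    ang=np.degrees(np.arctan2(*(B[1]-B[0])[[1,0]])), sep=np.linalg.norm(B[1]-B[0])))
                                ~^^^
IndexError: index 1 is out of bounds for axis 0 with size 1
```

View pics/m_top.png

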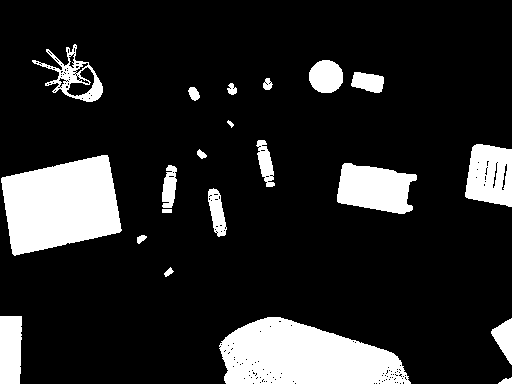

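```bash
sed -i 's/        B=plane(c,bc\[idx\],z)/        if len(idx)<2: continue\n        B=plane(c,bc[idx],z)/' h.py
python3 - <<'E'
from h import *
np.set_printoptions(precision=1,suppress=True)
for n in ("side",):
    c=pickle.load(open(f"pics/{n}0.pkl","rb"))
    for t in tubes(c): print(n,t["col"],"px",np.array(t["px"]),"rect",np.array(t["rect"][1]),"cen",t["cen"],"mid",t["mid"],"ang",t["ang"],"sep",t["sep"])
    m=fgmask(c["image"])*255
    cv2.imwrite(f"pics/m_{n}.png",m)
    cv2.imwrite("pics/crop_rest_s.png",cv2.resize(c["image"][70:150,225:305],(600,600),interpolation=cv2.INTER_CUBIC))
c=pickle.load(open("pics/top0.pkl","rb"))
P=cloud(c);H=P[...,2]
hm=np.clip(H[150:225,325:430]*4,0,255);hm=np.nan_to_num(hm).astype(np.uint8)
cv2.imwrite("pics/crop0.png",cv2.resize(c["image"][110:250,130:300],(728,600),interpolation=cv2.INTER_CUBIC))
z=cv2.resize(c["image"][150:225,325:430],(798,570),interpolation=cv2.INTER_CUBIC);cv2.imwrite("pics/crop_rest.png",z)
cv2.imwrite("pics/crop_h.png",cv2.resize(hm,(798,570),interpolation=cv2.INTER_NEAREST))
E
```

```text
side blue px [254.5 245. ] rect [16. 65.] cen [463.8 170.1  15. ] mid [462.8 169.2  15. ] ang -169.92567919566073 sep 84.15629238338715
side red px [207.  294.4] rect [70.5 17.8] cen [529.1 297.2  15. ] mid [531.3 296.9  15. ] ang -7.4988338670584085 sep 83.79860476641248
```

View pics/crop0.png

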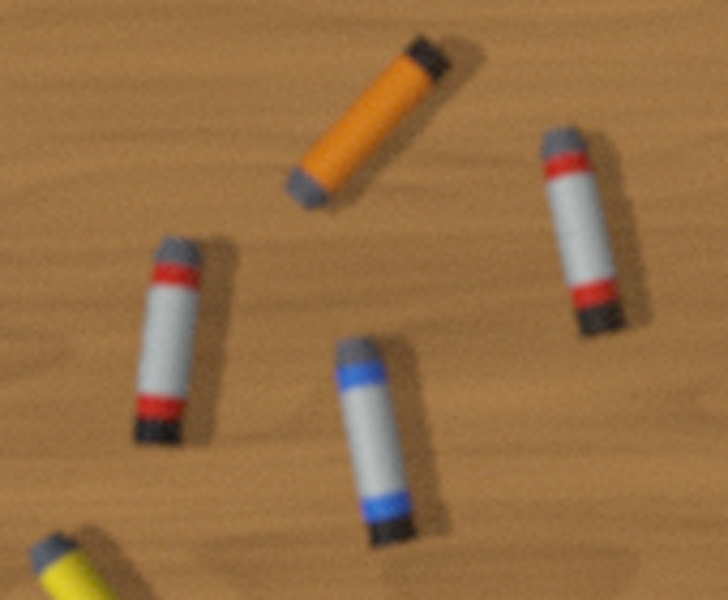

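View pics/crop_rest.png

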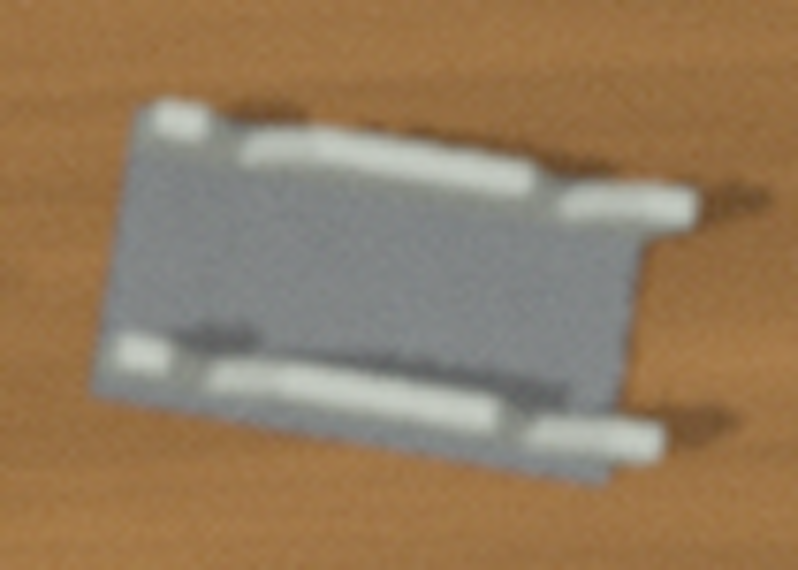

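View pics/crop_h.png

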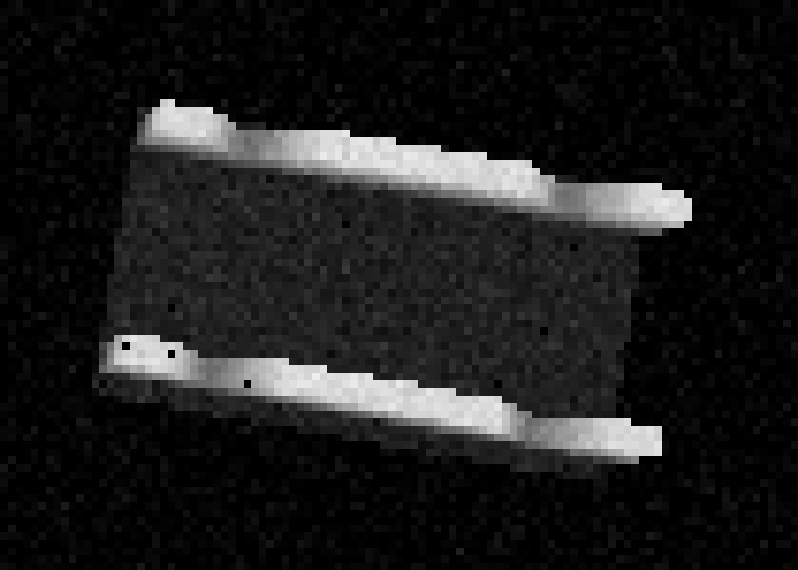

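View pics/crop_rest_s.png

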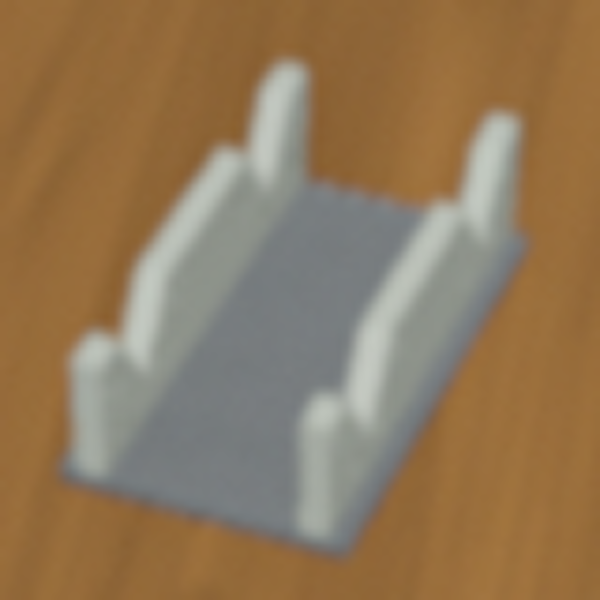

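```bash
python3 - <<'E'
from h import *
np.set_printoptions(precision=1,suppress=True)
for n in ("top","side"):
    c=pickle.load(open(f"pics/{n}0.pkl","rb"))
    k,l,st,ce=cv2.connectedComponentsWithStats(cv2.morphologyEx(redmask(c["image"]),cv2.MORPH_CLOSE,np.ones((3,3))))
    for i in range(1,k):
        if st[i,4]>15: print(n,"red",st[i,4],ce[i],plane(c,[ce[i]],15)[0])
    P=cloud(c).reshape(-1,3)
    # rest region
    g=(P[:,0]>420)&(P[:,0]<620)&(P[:,1]>-320)&(P[:,1]<-70)
    for lo,hi in ((46,62),(4,62)):
        Q=P[g&(P[:,2]>lo)&(P[:,2]<hi)]
        rc=cv2.minAreaRect(Q[:,:2].astype(np.float32)); print(n,"rest",lo,len(Q),"cen",np.array(rc[0]),np.array(rc[1]),rc[2], "zmed",np.median(Q[:,2]))
    Q=P[g&(P[:,2]>46)&(P[:,2]<62)][:,:2]
    # split plates by kmeans along short axis
    a=np.radians(rc[2]); 
    for ax in (np.array([np.cos(a),np.sin(a)]),np.array([-np.sin(a),np.cos(a)])):
        if abs(ax[0])>.7: X=ax*np.sign(ax[0])
    s=Q@X; th=(np.percentile(s,2)+np.percentile(s,98))/2
    for sel in (s<th,s>=th):
        q=Q[sel];vx,vy,x0,y0=cv2.fitLine(q.astype(np.float32),cv2.DIST_HUBER,0,.01,.01).ravel()
        d=np.array([vx,vy]);d*=np.sign(d[1]);t=q@d
        print(" plate dir deg",np.degrees(np.arctan2(d[1],d[0]))-90,"s mean",np.mean(q@X),"t range",np.percentile(t,[0.5,99.5]),"mid pt",d*np.mean(np.percentile(t,[.5,99.5]))+np.array([x0,y0])-d*(np.array([x0,y0])@d))
E
```

```text
top red 26 [267.3  80.3] [820.2  24.9  15. ]
top red 25 [231.   85.3] [809.7 124.5  15. ]
top red 36 [262.2 147.9] [633.2  44.3  15. ]
top red 41 [170.6 173.7] [571.4 292.3  15. ]
top red 46 [268.6 178.3] [550.4  29.8  15. ]
top red 50 [167.1 205. ] [487.5 302.2  15. ]
top rest 46 381 cen [ 517.5 -244.1] [173.3  90.9] 78.41461944580078 zmed 53.64249406101976
top rest 4 2665 cen [ 521.4 -195.6] [197.9 248.9] 0.8247376084327698 zmed 9.098105710773552
 plate dir deg -11.941719 s mean 474.7904885914902 t range [-217.6  -45.4] mid pt [ 478.  -235.5]
 plate dir deg -12.062645 s mean 555.4070740491425 t range [-173.8  -44.1] mid pt [ 560.3 -231.2]
side red 42 [116.  163.9] [824.5   1.5  15. ]
side red 69 [190.6 188.6] [631.9  44.9  15. ]
side red 69 [228.4 188.7] [549.3  29.7  15. ]
side red 46 [103.1 196. ] [814.3 102.2  15. ]
side red 93 [185.1 287.9] [572.8 291.4  15. ]
side red 114 [227.1 300.4] [489.8 302.4  15. ]
side rest 46 311 cen [ 516.1 -241.7] [174.7  92.4] 78.51905059814453 zmed 52.50539836214023
side rest 4 2036 cen [ 518.3 -193.3] [175.9 255.9] 3.491856575012207 zmed 10.310673190684327
 plate dir deg -12.338821 s mean 462.24567736900696 t range [-213.3  -40.6] mid pt [ 475.4 -233.9]
 plate dir deg -12.706078 s mean 542.8424860616441 t range [-171.6  -34.5] mid pt [ 558.2 -231.5]
```

```bash
python3 - <<'E'
from h import *
np.set_printoptions(precision=1,suppress=True)
for n in ("top","side"):
    c=pickle.load(open(f"pics/{n}0.pkl","rb"))
    P=cloud(c).reshape(-1,3)
    g=(P[:,0]>400)&(P[:,0]<640)&(P[:,1]>-370)&(P[:,1]<-120)
    for lo,hi in ((44,62),(4.5,13)):
        Q=P[g&(P[:,2]>lo)&(P[:,2]<hi)]
        # drop isolated noise: opening on 2D grid
        from scipy.spatial import cKDTree
        T=cKDTree(Q[:,:2]);k=np.array([len(x) for x in T.query_ball_point(Q[:,:2],6)]);Q=Q[k>=5]
        rc=cv2.minAreaRect(Q[:,:2].astype(np.float32)); print(n,"rest",lo,len(Q),"cen",np.array(rc[0]),np.array(rc[1]),rc[2], "zmed",np.median(Q[:,2]))
        if lo==44:
            a=np.radians(rc[2]-90 if rc[2]>45 else rc[2]); X=np.array([np.cos(a),np.sin(a)])
            Y=np.array([-X[1],X[0]])
            s=(Q[:,:2]-rc[0])@X;mids=[]
            for sel in (s<0,s>=0):
                q=Q[sel][:,:2];vx,vy,x0,y0=cv2.fitLine(q.astype(np.float32),cv2.DIST_HUBER,0,.01,.01).ravel()
                t=(q-rc[0])@Y;
                print("  plate slope deg",np.degrees(np.arctan(-vx/vy)),"s",np.median((q-rc[0])@X),"t ext",t.min(),t.max())
                h=np.histogram(t,bins=np.arange(-96,97,6))[0];print("  ",h)
E
```

```text
top rest 44 461 cen [ 516.9 -247.6] [180.1  90.9] 78.21986389160156 zmed 53.4412338024008
  plate slope deg -11.950259 s -40.516484497137924 t ext -90.05288855269539 90.05295872189606
   [ 1 11 10 12 10  0  0  0  0  7 12 10 11  9 13  9 10 10 10 10  9 12 13  1
  0  0  0  5  8 13  8  2]
  plate slope deg -12.058861 s 38.90392234893942 t ext -89.98827951619855 90.05295952553094
   [ 0  9  9 15  9  0  0  0  2  5 10 14 10 11 10 11 11 11 12  9 13 11 11  3
  0  0  0  5 12  9 12  1]
top rest 4.5 1823 cen [ 516.1 -247.9] [181.2 103.3] 78.21488189697266 zmed 8.282140031831887
side rest 44 377 cen [ 514.7 -245.2] [182.8  91.8] 77.86534881591797 zmed 52.276557158314745
  plate slope deg -12.313217 s -40.935064801152755 t ext -91.424316050698 89.73763558410447
   [ 1  9  3 13 11  1  0  0  0  0  3  8  8  7 10  7  6  8 10  8  8 14 14  2
  0  0  0  0  8 10 20  0]
  plate slope deg -12.223502 s 38.51319098742941 t ext -90.21836202592102 91.42427869725184
   [ 1  5  9 10 10  0  0  0  0  0  5 10  9  6  9  6  9 10  7 10  7 13 13  2
  0  0  0  0  8  6 17  6]
side rest 4.5 1141 cen [ 514.5 -244. ] [184.3 103.7] 77.9306411743164 zmed 7.62464316156445
```

Confirmed from the crop. Only the two grey tubes at (168,340) and (583,230) carry red bands. Orange and yellow are plain bodies, and the middle tube's bands are blue. I'll now grasp red tube 1 at about (591, 37).

```bash
cat > act.py <<'E'
from h import *
from rig import bot
REST=np.array([515.8,-246.5]);YAW=np.radians(-12.0)
def qyaw(yaw):  # jaws open perpendicular to tube axis at yaw
    best=None
    return [quat_down((-np.sin(yaw),np.cos(yaw))),quat_down((np.sin(yaw),-np.cos(yaw)))]
def pick_q(p,yaw):
    q0=bot.read_state()["joint_positions"];c=[]
    for q in qyaw(yaw):
        j=bot.ik(p,q)
        if j is not None: c.append((abs(j[5]),q,j))
    c.sort(key=lambda t:t[0]);print("ik",[np.round(t[2],2).tolist() for t in c]);return c[0][1]
def st(m=""):
    s=bot.read_state();print(m,"t=%.2f"%s["clock"],"tcp",np.round(s["ee_pos"],1),"F",np.round(s["ft_force"],1),"w %.1f"%s["grip_width"]);return s
E
python3 - <<'E'
from act import *
c1=np.array([591.3,37.3]);yaw=np.radians(9.9)
bot.move_gripper(60)
st()
q=pick_q([*c1,130],yaw)
bot.move_to([*c1,130],q); st("above")
r=bot.servo_line([*c1,24],speed=120,until_force=8); st(f"down {r}")
c=bot.read_camera("side");cv2.imwrite("pics/g1s.png",cv2.resize(c["image"][130:330,120:380],(780,600),interpolation=cv2.INTER_CUBIC))
c=bot.read_camera("top");cv2.imwrite("pics/g1t.png",cv2.resize(c["image"],(768,576)))
E
```

```text
t=0.47 tcp [ 229.7 -499.7  250.2] F [-0.3  0.4 -0.3] w 60.0
ik [[0.0, 0.51, 1.52, -0.0, 1.11, 1.4], [0.0, 0.51, 1.52, -0.0, 1.11, -1.74]]
above t=2.82 tcp [591.4  36.5 130.2] F [0.2 0.3 0.7] w 59.6
down False t=3.85 tcp [591.8  37.3  24.8] F [0.4 0.4 0.8] w 60.1
```

View pics/g1s.png

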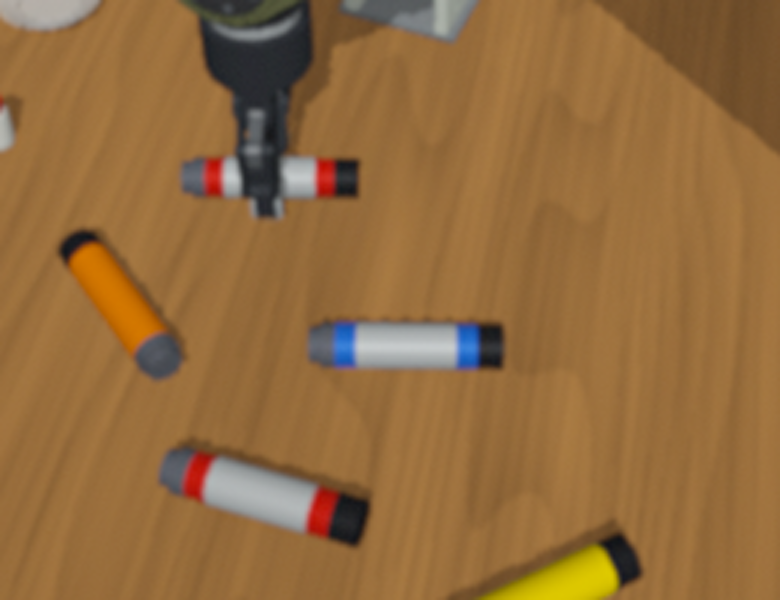

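View pics/g1t.png

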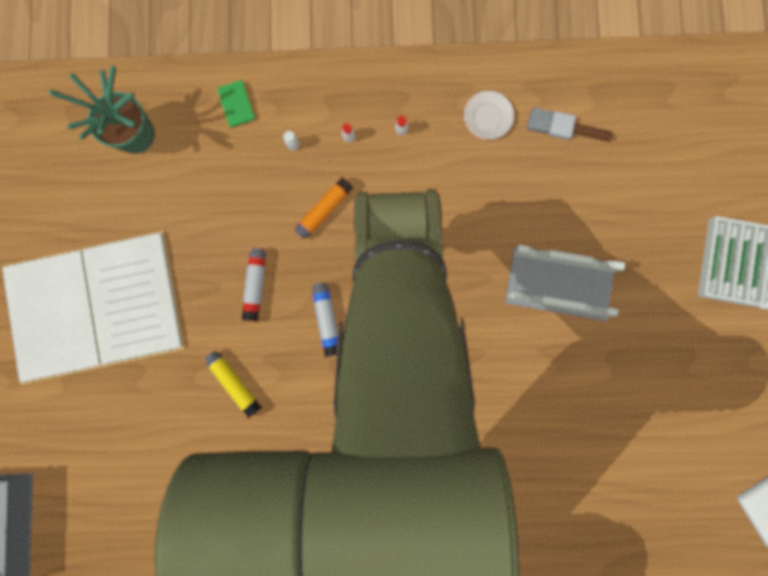

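The gripper straddles red tube 1 near its middle: the finger is at (263,175), and the tube spans columns 182 to 358. I'll close and lift.

```bash
python3 - <<'E'
from act import *
bot.move_gripper(20,grip_force=45); s=st("closed")
p=np.array(s["ee_pos"]);bot.servo_line([p[0],p[1],140],speed=120); st("lifted")
c=bot.read_camera("side");pickle.dump(c,open("pics/l1.pkl","wb"));cv2.imwrite("pics/l1s.png",cv2.resize(c["image"][80:280,120:380],(780,600),interpolation=cv2.INTER_CUBIC))
k,l,stt,ce=cv2.connectedComponentsWithStats(redmask(c["image"]))
for i in range(1,k):
    if stt[i,4]>25: print(stt[i,4],ce[i],plane(c,[ce[i]],140-9)[0])
E
```

```text
closed t=4.33 tcp [591.5  37.4  24.6] F [-1.6  1.3  5.9] w 28.5
lifted t=5.45 tcp [591.1  37.4 139.1] F [ 0.3 -0.4 -1.9] w 28.4
71 [185.32394366 150.83098592] [630.84749423  47.29221594 131.        ]
92 [225.9673913  151.07608696] [549.12529292  32.55885853 131.        ]
42 [115.95238095 163.85714286] [755.89161017 109.75238271 131.        ]
46 [103.08695652 196.        ] [747.252892   195.73185352 131.        ]
92 [185.02173913 287.93478261] [541.05797377 357.49731021 131.        ]
113 [227.16814159 300.18584071] [470.05531302 366.3562805  131.        ]
```

View pics/l1s.png

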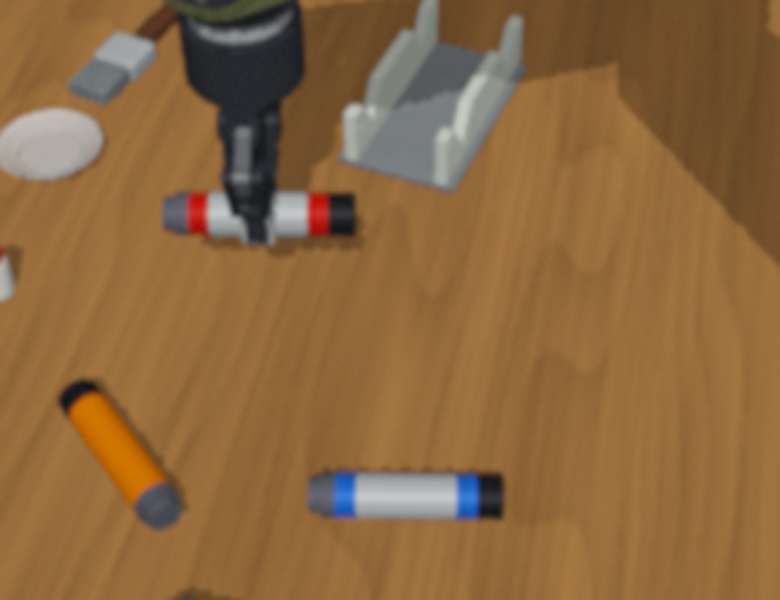

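Red tube 1 is held level, with its bands at (197,213) and (318,213) in the crop and the fingers at mid-tube. Next I'll carry it above the far groove (−55) and check alignment there.

```bash
python3 - <<'E'
from act import *
Y=np.array([-np.sin(YAW),np.cos(YAW)]);g=REST-55*Y;print(g)
q=pick_q([*g,140],YAW)
bot.move_to([*g,140],q);st("over")
bot.servo_line([*g,100],speed=120);st("100")
for n in ("side","top"):
    c=bot.read_camera(n);pickle.dump(c,open(f"pics/o1{n}.pkl","wb"))
    k,l,stt,ce=cv2.connectedComponentsWithStats(redmask(c["image"]))
    for i in range(1,k):
        if stt[i,4]>15: print(n,stt[i,4],ce[i],plane(c,[ce[i]],100-9)[0])
    if n=="side": cv2.imwrite("pics/o1s.png",cv2.resize(c["image"][20:160,190:370],(770,600),interpolation=cv2.INTER_CUBIC))
    else: cv2.imwrite("pics/o1t.png",cv2.resize(c["image"],(768,576)))
E
```

```text
[ 504.36485701 -300.29811804]
ik [[-0.6, 0.49, 1.53, -0.0, 1.13, 1.18], [-0.6, 0.49, 1.53, 0.0, 1.13, -1.96]]
over t=6.81 tcp [ 504.9 -299.4  139.9] F [ 0.1 -0.4 -1.5] w 28.6
100 t=7.29 tcp [ 504.7 -300.   100.2] F [-0.4 -1.2 -0.7] w 28.2
side 45 [257.4  73.6] [ 547.10730552 -308.86139149   91.        ]
side 56 [288.16071429  80.82142857] [ 465.15579077 -291.99726356   91.        ]
side 43 [116.02325581 163.81395349] [779.44024285  72.26014226  91.        ]
side 45 [103.13333333 196.06666667] [770.22945541 163.61616134  91.        ]
side 93 [185.05376344 287.86021505] [552.01178484 334.62945794  91.        ]
side 113 [227.12389381 300.30973451] [476.85103724 344.4004138   91.        ]
top 26 [267.34615385  80.34615385] [791.04463207  25.64887619  91.        ]
top 23 [231.13043478  85.2173913 ] [781.79708517 117.9231772   91.        ]
top 39 [405.15384615 171.69230769] [ 546.26458903 -305.52543415   91.        ]
top 39 [170.79487179 173.82051282] [559.69292159 273.64127608  91.        ]
top 49 [166.79591837 205.04081633] [482.04585856 284.17124344  91.        ]
```

View pics/o1s.png

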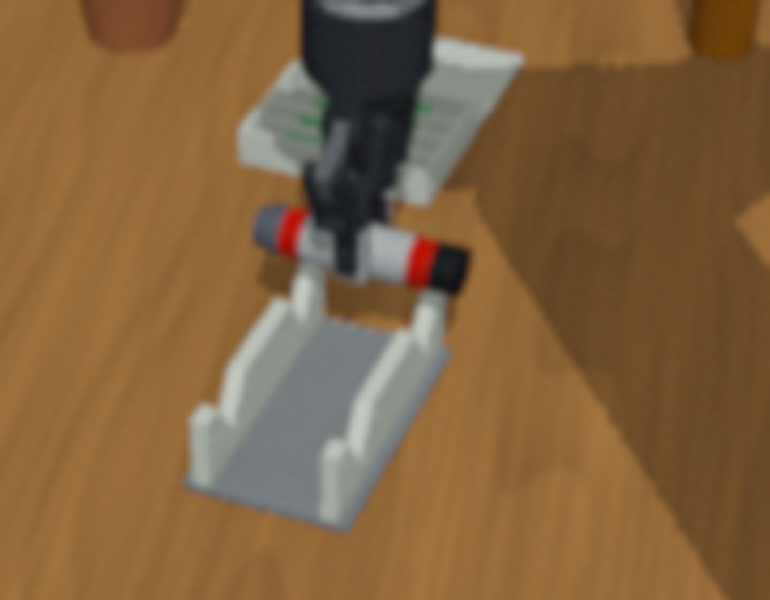

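View pics/o1t.png

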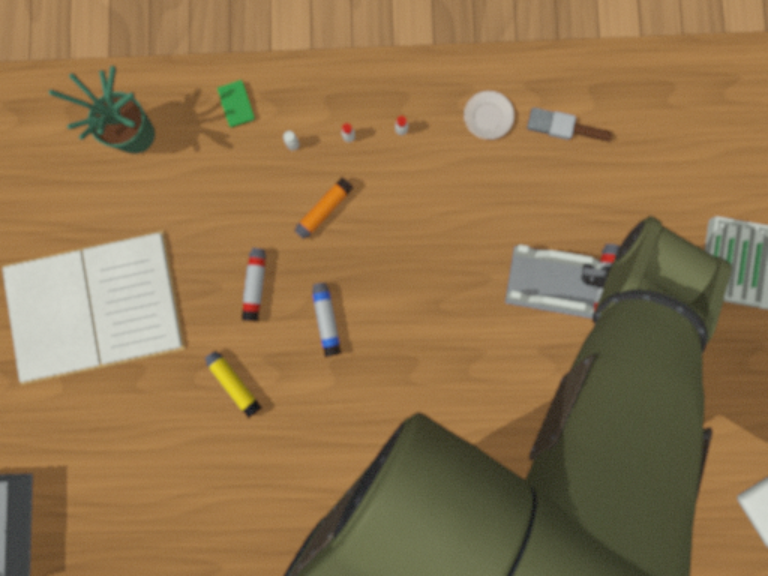

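The tube is aligned over the far groove to within about 2 mm and 0.5°. I'll lower it gently, stopping on contact.

```bash
python3 - <<'E'
from act import *
g=np.array([503.4,-299.5])
r=bot.servo_line([*g,70],speed=80,until_force=6);st(f"70 {r}")
if not r:
    r=bot.servo_line([*g,58],speed=15,until_force=3.5);st(f"low {r}")
bot.dwell(.2);st()
c=bot.read_camera("side");pickle.dump(c,open(f"pics/p1.pkl","wb"))
k,l,stt,ce=cv2.connectedComponentsWithStats(redmask(c["image"]))
for i in range(1,k):
    if stt[i,4]>15 and ce[i][1]<120: print(stt[i,4],ce[i],plane(c,[ce[i]],52)[0])
cv2.imwrite("pics/p1s.png",cv2.resize(c["image"][20:160,190:370],(770,600),interpolation=cv2.INTER_CUBIC))
E
```

```text
70 False t=7.92 tcp [ 503.3 -299.5   69.6] F [ 0.6  0.2 -3. ] w 28.4
low True t=8.46 tcp [ 503.4 -299.9   62.7] F [ 0.6 -3.3  2.2] w 28.4
 t=8.66 tcp [ 503.4 -299.8   62.7] F [ 1.6 -5.   2.6] w 28.5
33 [257.93939394  84.96969697] [ 546.61554512 -314.95852094   52.        ]
44 [288.09090909  92.72727273] [ 463.89153519 -295.93194443   52.        ]
```

View pics/p1s.png

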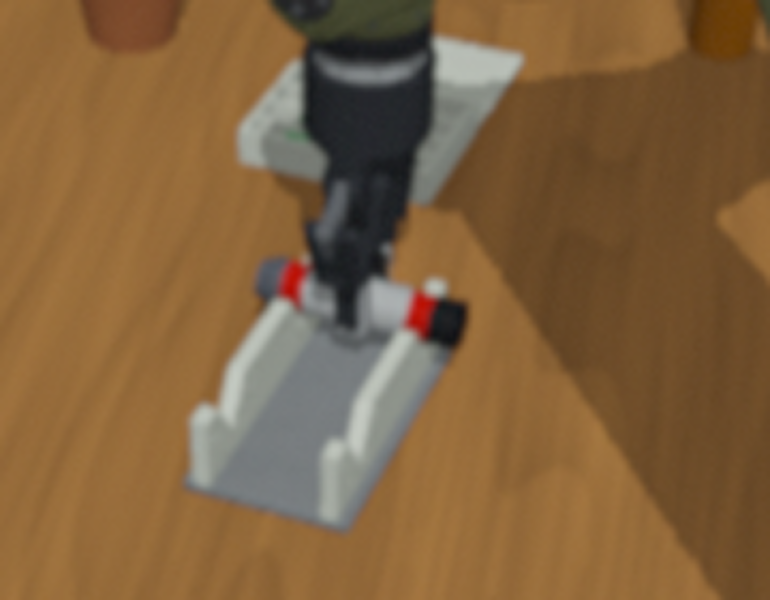

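The contact force is Fy = −5 N, which means the +y wall touches first and the groove lies slightly further −y. The tube is about 1 mm above seated, so I'll comply with a small shift, settle and release.

```bash
python3 - <<'E'
from act import *
bot.servo_line([503.1,-300.9,62.5],speed=10);st("shift")
r=bot.servo_line([503.1,-300.9,60.5],speed=8,until_force=4);s=st(f"settle {r}")
p=s["ee_pos"]
bot.move_gripper(50);st("open")
bot.servo_line([p[0],p[1],150],speed=120);st("up")
E
python3 - <<'E'
from act import *
# go towards tube 2 high, then look
c2=np.array([530.5,297.0]);yaw=np.radians(-7.2)
q=pick_q([*c2,140],yaw)
bot.move_to([*c2,140],q);st("above2")
for n in ("side","top"):
    c=bot.read_camera(n);pickle.dump(c,open(f"pics/r1{n}.pkl","wb"))
    k,l,stt,ce=cv2.connectedComponentsWithStats(redmask(c["image"]))
    for i in range(1,k):
        if stt[i,4]>15: print(n,stt[i,4],ce[i],plane(c,[ce[i]],52)[0],plane(c,[ce[i]],15)[0])
    if n=="side": cv2.imwrite("pics/r1s.png",cv2.resize(c["image"][20:160,190:370],(770,600),interpolation=cv2.INTER_CUBIC))
    else: cv2.imwrite("pics/r1t.png",cv2.resize(c["image"][150:225,325:430],(798,570),interpolation=cv2.INTER_CUBIC))
E
```

```text
shift t=9.02 tcp [ 502.7 -300.6   62. ] F [-0.7  0.  -1.1] w 28.5
settle True t=9.22 tcp [ 503.  -300.6   61.6] F [-0.9 -0.   4.3] w 28.6
open t=9.57 tcp [ 502.6 -300.5   61. ] F [-0.3  0.3 -0. ] w 50.1
up t=10.46 tcp [ 502.7 -300.4  149.2] F [ 0.3  0.2 -0.5] w 50.0
ik [[0.45, 0.53, 1.46, -0.0, 1.15, -0.99], [0.45, 0.53, 1.46, -0.0, 1.15, 2.15]]
above2 t=12.60 tcp [530.8 296.4 139.9] F [-0.3 -1.1  0.3] w 49.9
side 41 [115.90243902 163.92682927] [802.61974384  36.23439321  52.        ] [824.49418625   1.70522745  15.        ]
side 46 [103.08695652 196.        ] [792.94803479 132.00620725  52.        ] [814.34955736 102.16001849  15.        ]
side 93 [185.05376344 287.86021505] [562.7032545  312.47118626  52.        ] [572.84644367 291.4492362   15.        ]
side 111 [227.1981982  300.28828829] [483.34011098 322.70758177  52.        ] [489.60266178 302.18616316  15.        ]
top 26 [267.34615385  80.34615385] [805.87416092  25.19643138  52.        ] [819.94320111  24.76718887  15.        ]
top 23 [230.91304348  85.26086957] [796.1674338  121.66672119  52.        ] [809.8889406  124.69143869  15.        ]
top 43 [170.60465116 173.97674419] [565.05662963 283.4132396   52.        ] [570.50359432 292.22902508  15.        ]
top 40 [401.5 174.7] [ 544.05368575 -309.22224015   52.        ] [ 548.74867458 -321.62479299   15.        ]
top 53 [396.79245283 207.28301887] [ 461.28188241 -292.08773324   52.        ] [ 463.01336301 -303.87681326   15.        ]
```

View pics/r1s.png

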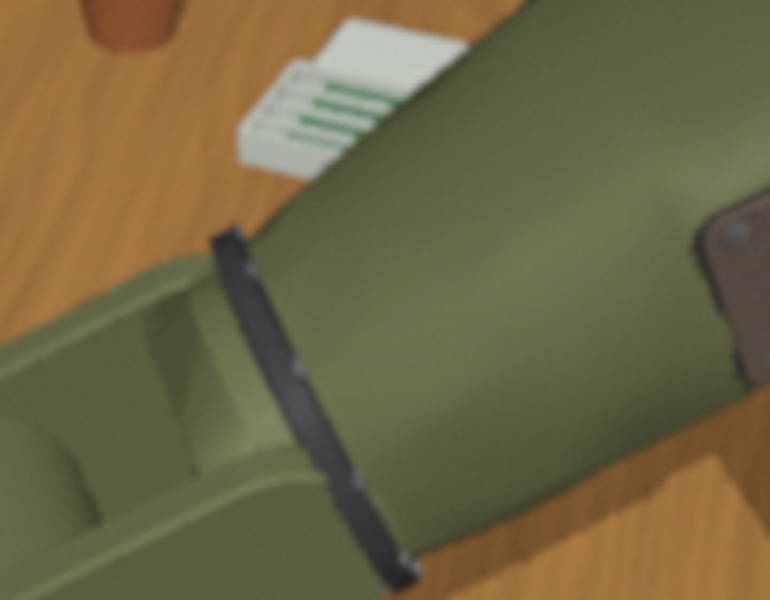

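View pics/r1t.png

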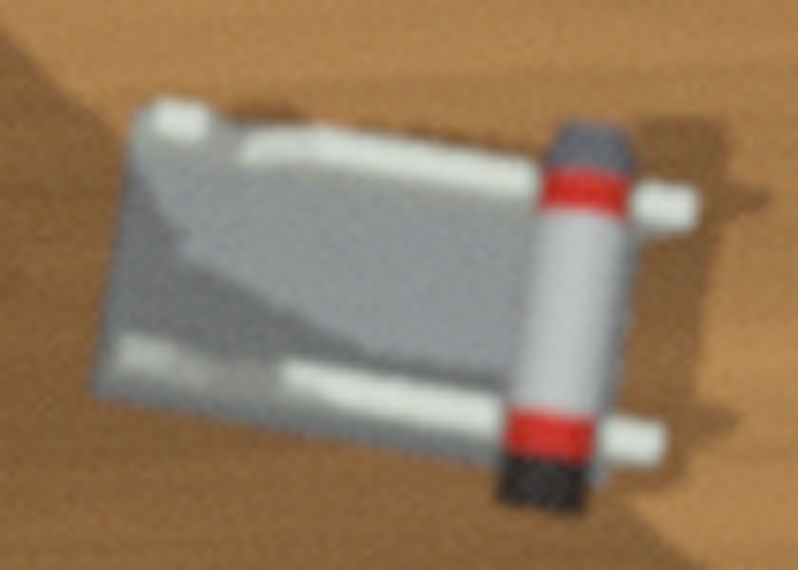

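Red tube 1 lies in the right-hand groove. Its bands sit on both plates at (586,190) and (551,435), and it is centred. Groove 2 follows from this seat: (525.8, −193.1). Tube 2 is unmoved, so I'll grasp it.

```bash
python3 - <<'E'
from act import *
c2=np.array([530.8,297.0])
bot.move_gripper(60)
r=bot.servo_line([*c2,24],speed=110,until_force=8); st(f"down {r}")
if not r:
    c=bot.read_camera("side");cv2.imwrite("pics/g2s.png",cv2.resize(c["image"][200:350,140:340],(800,600),interpolation=cv2.INTER_CUBIC))
    bot.move_gripper(20,grip_force=45); s=st("closed")
    p=np.array(s["ee_pos"]);bot.servo_line([p[0],p[1],150],speed=120); st("lifted")
    c=bot.read_camera("side");cv2.imwrite("pics/l2s.png",cv2.resize(c["image"][130:310,120:360],(800,600),interpolation=cv2.INTER_CUBIC))
    k,l,stt,ce=cv2.connectedComponentsWithStats(redmask(c["image"]))
    for i in range(1,k):
        if stt[i,4]>25: print(stt[i,4],ce[i],plane(c,[ce[i]],150-9)[0])
E
```

```text
down False t=14.18 tcp [531.2 297.2  24.8] F [ 0.2 -0.6 -0.7] w 59.9
closed t=14.61 tcp [531.  297.2  24.6] F [-1.6  0.2  6.1] w 28.5
lifted t=15.81 tcp [530.7 297.  149.1] F [-0.1 -0.5 -2.6] w 28.5
42 [115.97619048 163.88095238] [749.90892838 119.14218803 141.        ]
46 [103.08695652 196.        ] [741.46869671 203.79839102 141.        ]
42 [176.9047619  244.92857143] [575.22367725 285.33356499 141.        ]
142 [223.72535211 261.55633803] [489.88497286 303.31760797 141.        ]
```

View pics/g2s.png

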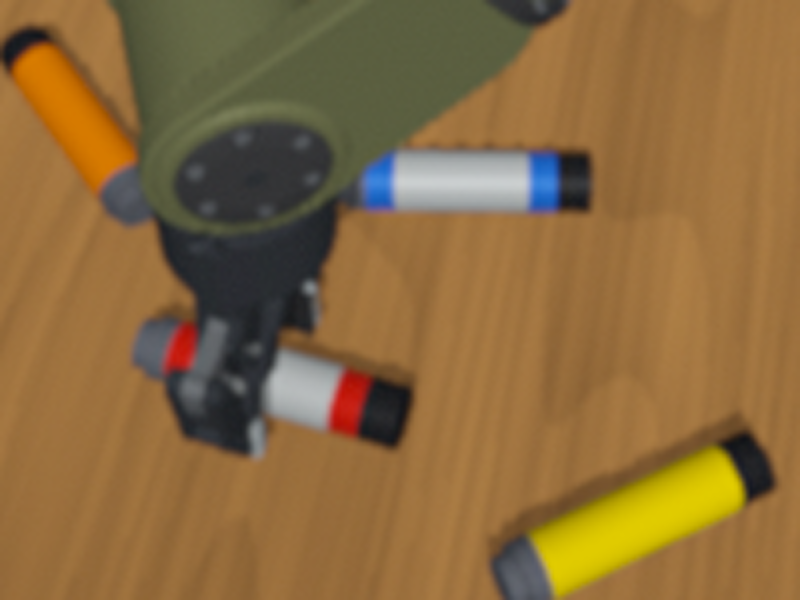

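View pics/l2s.png

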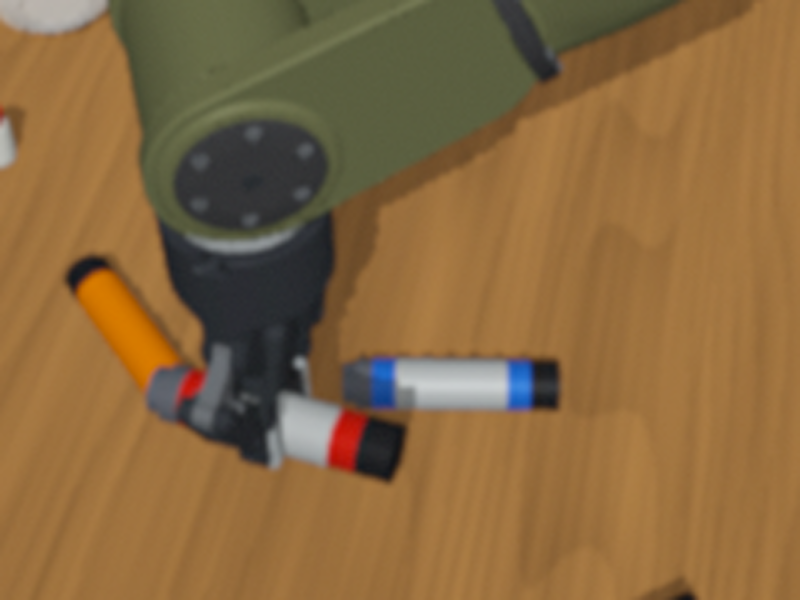

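Red tube 2 is held level, its near band at (347,440), and centred to about 1 mm. I'll carry it to groove +55.

```bash
python3 - <<'E'
from act import *
g=np.array([525.6,-193.1])
q=pick_q([*g,150],YAW)
bot.move_to([*g,150],q);st("over")
bot.servo_line([*g,95],speed=120)
c=bot.read_camera("side");cv2.imwrite("pics/o2s.png",cv2.resize(c["image"][40:180,190:370],(770,600),interpolation=cv2.INTER_CUBIC))
k,l,stt,ce=cv2.connectedComponentsWithStats(redmask(c["image"]))
for i in range(1,k):
    if stt[i,4]>15 and 200<ce[i][0]: print(stt[i,4],ce[i],plane(c,[ce[i]],95-9)[0])
r=bot.servo_line([*g,72],speed=60,until_force=6);st(f"72 {r}")
if not r:
    r=bot.servo_line([*g,60.5],speed=14,until_force=3.5);st(f"low {r}")
bot.dwell(.2);st()
c=bot.read_camera("side");cv2.imwrite("pics/p2s.png",cv2.resize(c["image"][40:180,190:370],(770,600),interpolation=cv2.INTER_CUBIC))
E
```

```text
ik [[-0.42, 0.42, 1.6, -0.0, 1.12, 1.36], [-0.42, 0.42, 1.6, 0.0, 1.12, -1.78]]
over t=17.88 tcp [ 525.8 -192.7  150. ] F [-0.5  0.5 -1.2] w 28.4
43 [288.34883721  92.88372093] [ 458.29522865 -248.75777839   86.        ]
60 [240.36666667  98.7       ] [ 569.74945806 -203.73758429   86.        ]
52 [272.46153846 107.13461538] [ 487.6064732  -185.53139739   86.        ]
72 False t=19.07 tcp [ 525.6 -193.1   71.8] F [ 0.5 -1.  -0.9] w 28.3
low True t=19.77 tcp [ 525.6 -193.    61.7] F [0.4 0.8 4.2] w 28.3
 t=19.98 tcp [ 525.6 -192.9   61.7] F [0.5 0.5 5.6] w 28.6
```

View pics/o2s.png

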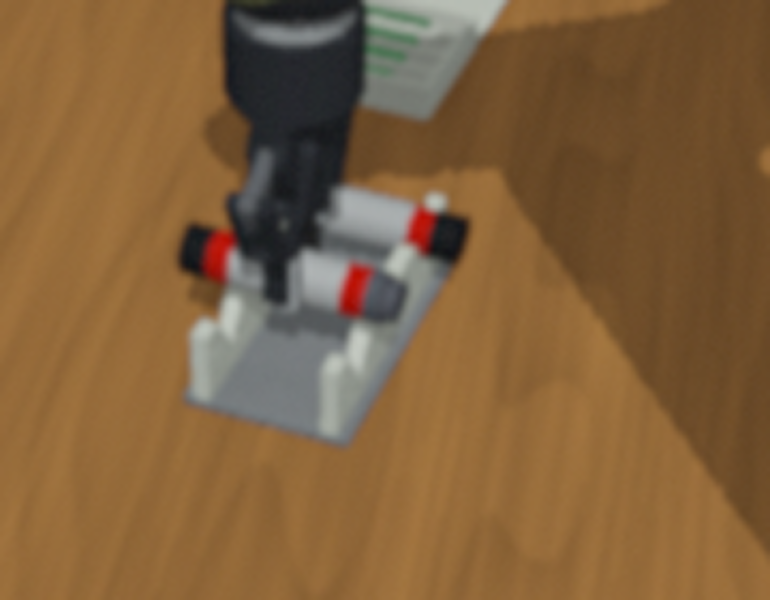

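View pics/p2s.png

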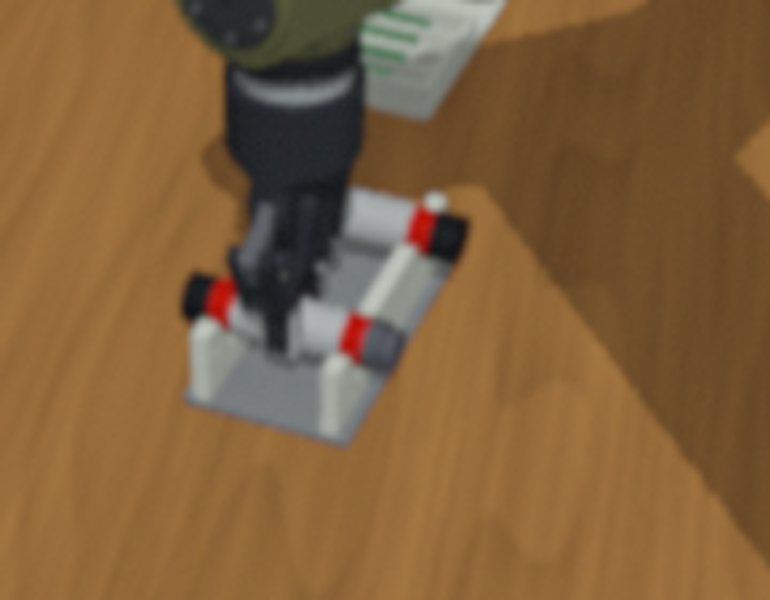

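The wrist came round the other way, so tube 2 points nose-back, which the task allows. Contact is purely vertical at z = 61.7, the same height as the first seated tube. I'll release, retreat and check.

```bash
python3 - <<'E'
from act import *
s=bot.read_state();p=s["ee_pos"]
bot.move_gripper(50);st("open")
bot.servo_line([p[0],p[1],170],speed=120);st("up")
bot.move_joints([-1.207,0.3,1.521,0,1.321,-0.067]);st("home")
np.set_printoptions(precision=1,suppress=True)
for n in ("side","top"):
    c=bot.read_camera(n);pickle.dump(c,open(f"pics/f{n}.pkl","wb"))
    k,l,stt,ce=cv2.connectedComponentsWithStats(redmask(c["image"]))
    for i in range(1,k):
        if stt[i,4]>15: print(n,stt[i,4],ce[i],plane(c,[ce[i]],52)[0])
    for t in tubes(c): 
        if t["col"]=="blue": print("blue",t["mid"],t["ang"])
    cv2.imwrite(f"pics/f{n}_full.png",cv2.resize(c["image"],(768,576)))
    if n=="side": cv2.imwrite("pics/fs.png",cv2.resize(c["image"][60:160,200:330],(780,600),interpolation=cv2.INTER_CUBIC))
    else:
        cv2.imwrite("pics/ft.png",cv2.resize(c["image"][150:225,325:430],(798,570),interpolation=cv2.INTER_CUBIC))
E
```

```text
open t=20.37 tcp [ 525.  -192.8   60.9] F [-0.2  0.5 -0.3] w 49.9
up t=21.43 tcp [ 525.3 -192.8  169.2] F [ 0.1 -0.1 -0.4] w 50.3
home t=23.02 tcp [ 230.  -499.4  249.9] F [-0.3 -0.6 -0.3] w 49.9
side 33 [258.1  85.2] [ 545.9 -313.9   52. ]
side 42 [288.4  93. ] [ 463. -295.   52.]
side 48 [240.7 109.4] [ 570.  -205.6   52. ]
side 39 [272.4 118. ] [ 487.1 -187.    52. ]
side 43 [116.  163.8] [802.5  35.8  52. ]
side 46 [103.1 196. ] [792.9 132.   52. ]
blue [462.9 169.   15. ] -169.67771392813162
top 26 [267.3  80.3] [805.9  25.2  52. ]
top 26 [230.9  85.2] [796.2 121.6  52. ]
top 50 [358.6 166.6] [ 568.5 -201.5   52. ]
top 41 [401.6 174.7] [ 544.1 -309.6   52. ]
top 40 [353.5 199. ] [ 485.7 -184.2   52. ]
top 55 [396.9 207.3] [ 461.3 -292.5   52. ]
blue [463.6 170.1  15. ] 10.345646353708407
```

View pics/fs.png

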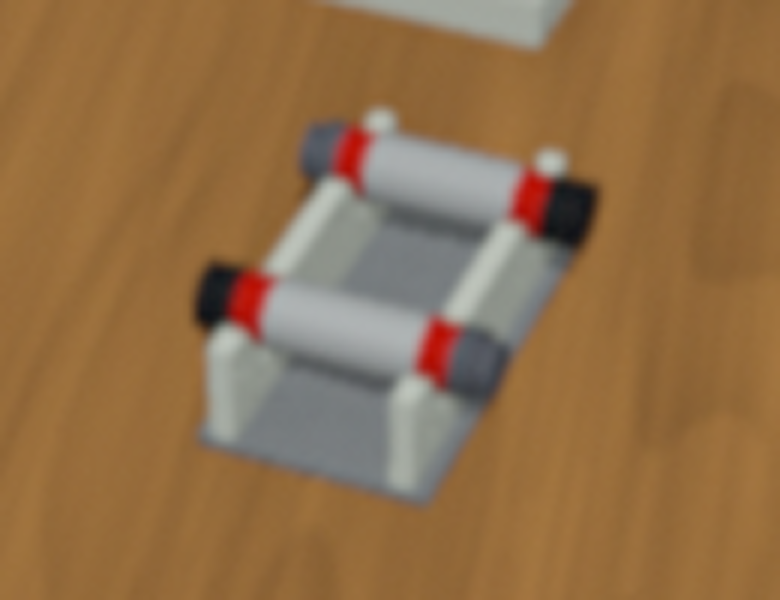

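View pics/ft.png

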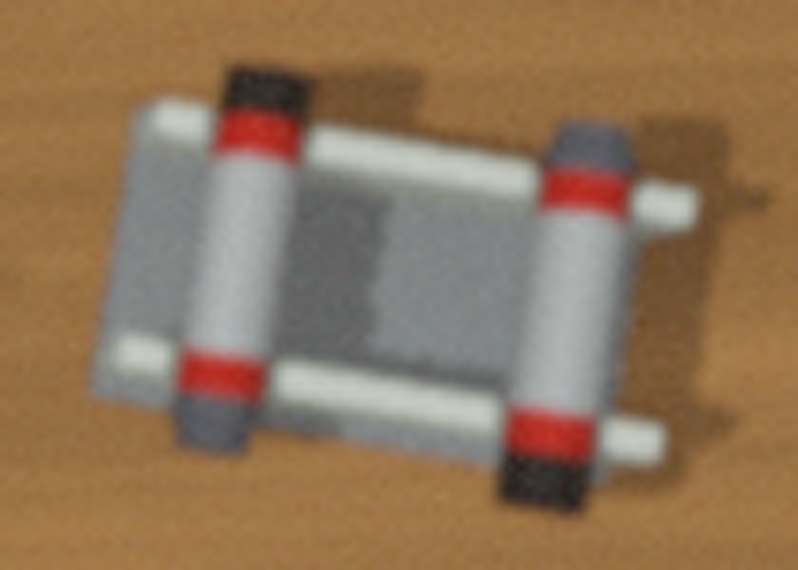

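View pics/fside_full.png

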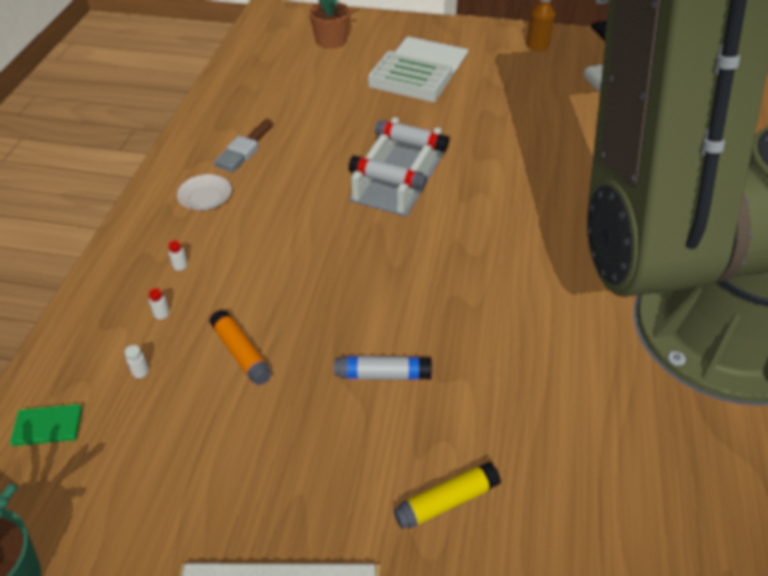

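Both pictures show the two red tubes seated across both plates. The side view has band pairs at (350,157)/(531,200) and (250,302)/(437,352), and the tubes are within about 3 mm of centre along the grooves. Blue, orange and yellow are unmoved, so I'm handing in.

```bash
python3 - <<'E'
from rig import bot
bot.finish_job(); print(bot.read_state()["clock"])
E
```

```text
the job is handed in; nothing more can be done
the job is handed in; nothing more can be done
```

I laid both red-banded tubes in the V-groove rest, one in each groove, and handed the job in at about 23 s of the 64 s allowed. Each was lowered until light contact (about 4–6 N) and then released.

**Final checks:** In both camera views, each tube lies across both notched plates. By the top camera, they are about 1 mm and 2.4 mm off centre along the grooves. The blue tube measures within 0.3 mm of where it started, and the orange and yellow look-alikes look unmoved. The arm was back at its start pose, clear of everything.

**What disagreed or came out differently:**
- The two cameras differ by 2–5 mm on where things are at the rest. The contact forces and the first tube's seated position settled it.
- The first tube touched one groove wall first, with about 5 N sideways. I shifted it about 1 mm before releasing it.
- The second tube was turned half round on the way, so its nose points the opposite way from the first. The task does not specify a nose direction.

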